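# Stir the bead tub with the blue-ended stick

## Task

Take the blue-ended wooden stick out of the tool stand and, with its foot down among the beads in the green tub, stir round the tub a good three times, about half-way between the middle and the wall. Go on if need be until both red beads lie clearly, about a bead's width, away from where they started, then let go and leave the stick standing or leaning in the tub with the beads. Leave the brush in the stand.

Things in the scene. Friction and masses are not known exactly. Their poses are not given: they have to be found in the camera images.
- stick_grip (a point): grip point of the stirring stick: on its axis, 30 mm below its top, 130 mm above its foot. Square bar of pale wood, 14 x 14 x 160 mm, 25 g, upper 58 mm painted blue; z up along it, x and y square to its flats. It starts upright in a plywood stand with three 50 mm deep sockets, 75 mm apart in a row along its y, beside a brush and a marker; most finger room is across the row, along its x.
- stick_tip (a point): centre of the stick's foot (its lower end), same axes. The stand is 60 x 220 mm, 60 mm high, so the foot starts 10 mm above the bench and must be lifted 50 mm to leave the socket.
- tub: green round tub, fixed; origin at the centre of its underside, z up, x and y any way. Outside diameter 128 mm, height 88, inside radius 60, inner floor 6 mm above the origin. Six beads start in a ring about 42 mm from the middle, which is clear: let the stick down there, its foot 6 to 12 mm above the inner floor for stirring. A grey tub of the same size, with wood offcuts, stands near.
- red_a_center (a point): centre of a red bead, a glazed ball 30 mm across, 32 g, that rolls on the floor of the green tub among four white beads of the same size; its axes mean nothing.
- red_b_center (a point): centre of a red bead, a glazed ball 30 mm across, 32 g, that rolls on the floor of the green tub among four white beads of the same size; its axes mean nothing.
- brush_mid (a point): a bystander: middle of the glue brush in the stand, 80 mm above its foot; red 14 mm square handle, black bristles up, 158 mm tall; z up along it.
Mind the look-alikes: they are no part of the job. Of the things like the tub, leave any that is purple or yellow; of the rest the smaller one is meant.

How it is judged (in metres and radians):
On the way, in this order (a step that is already met when the one before it is completed fails the run):
1. the stick's foot, low in the tub, passes the tub's +x side (15 mm or more from the middle) (x of stick_tip in the frame of tub above 0.015 m and y of stick_tip in the frame of tub between -0.015 and 0.015 m and horizontal distance between stick_tip and tub below 0.06 m and z of stick_tip in the frame of tub below 0.026 m).
2. the stick's foot, low in the tub, passes the tub's -x side (15 mm or more from the middle) (x of stick_tip in the frame of tub below -0.015 m and y of stick_tip in the frame of tub between -0.015 and 0.015 m and horizontal distance between stick_tip and tub below 0.06 m and z of stick_tip in the frame of tub below 0.026 m).
3. the stick's foot, low in the tub, passes the tub's +y side (15 mm or more from the middle) (y of stick_tip in the frame of tub above 0.015 m and x of stick_tip in the frame of tub between -0.015 and 0.015 m and horizontal distance between stick_tip and tub below 0.06 m and z of stick_tip in the frame of tub below 0.026 m).
4. the stick's foot, low in the tub, passes the tub's -y side (15 mm or more from the middle) (y of stick_tip in the frame of tub below -0.015 m and x of stick_tip in the frame of tub between -0.015 and 0.015 m and horizontal distance between stick_tip and tub below 0.06 m and z of stick_tip in the frame of tub below 0.026 m).
At the end, for the whole second after the job is handed in: The stick stands in the green tub, foot down (less than 50 mm above the tub's underside and inside its wall) and leaning by less than 63 degrees; both red beads are in the tub, each more than 15 mm from where it started (horizontal distance between stick_tip and tub below 0.062 m and z of stick_tip in the frame of tub below 0.05 m and angle between stick_tip's own z axis and vertical below 1.1 rad and distance of each of red_a_center, red_b_center from where it was at the start of the episode above 0.015 m and horizontal distance between each of red_a_center, red_b_center and tub below 0.06 m and z of each of red_a_center, red_b_center in the frame of tub below 0.06 m); the robot touches nothing.
It fails at once if the brush is pulled out or knocked about (moved by more than 25 mm) (distance of brush_mid from where it was at the start of the episode above 0.025 m).
It also fails if it takes over 64 s, if anything falls off the work surface, if the arm or the gripper's body presses on something with over 40 N, if the wrist force passes 120 N, or if a joint passes its speed limit or range.

## Robot

A 6-joint arm with a two-finger parallel gripper is mounted at the origin on the work surface. World frame = base frame: x ahead of the robot, y to its left, z up, the work surface at z = 0. Lengths are in m, angles in degrees, forces in N, time in s.
With the tool pointing down it reaches from about 0.3 to 0.875 m from the base axis. Payload 6.4 kg.
Tool frame: the origin (TCP) lies between the finger pads; the fingertips stand 14 mm ahead of it and the grasp point (between the pads) lies 5 mm behind it (robot.finger_overhang is the distance from the TCP to the fingertips, in m); z points along the fingers, y is the direction in which the jaws open and shut (so a half turn about z gives the same grasp; the last joint's range is limited). The gripper opens to 88 mm and grips with 3 to 60 N. Pads are 18 mm wide; open, the fingers measure 123 mm over their backs; the gripper's body (75 mm by 187 mm) begins 45 mm behind the grasp point.
Start: joints at [57.393, 10.359, 92.074, -0, 77.567, -11.82], TCP at [0.204, 0.538, 0.253] pointing down, gripper open.
Joint ranges: [-171.53, 171.53], [-51.25, 118.39], [17.06, 147.69], [-65.23, 245.23], [0, 150.52], [-178.68, 178.68]. Speed limits (degrees/s): [147.25, 147.25, 172.46, 180, 180, 180].

## Interface

Orientations are given as a 3x3 rotation matrix whose columns are the frame's x, y, z axes.
In Python, from cell import robot gives the robot as it stands. The module is installed in compiled form; this text tells all that it offers.
- The arm moves only by the shell command python3 -m pendant 'ROWS' [FORCE]. ROWS is JSON, a list of rows, each a list of 7 numbers: the turn, a rotation vector about the tool's x, y, z in degrees, then the shift along the tool's x, y, z in mm, then the closure, from 0 (fully open) to 1 (shut). A call has 1 to 12 rows; each row shifts and turns the commanded pose from where the row before left it, along the tool's axes as they then stand; what a row does not reach is not made up. A row lasts 1/10 s, in which the tool goes at most 50 mm and 8.59 degrees, less where a joint would pass 70% of its speed; a pose out of reach is approached as far as the arm can. A call with a gripper value outside its range is refused whole. The fingers move at their own pace and stop on an object; FORCE is the grip in N (left out, the last holds). Time passes only in rows, so rows that do not move let the fingers close. It gives the time, the measured TCP pose, the force and the opening at its end, in the units of the state.
- robot.get_obs(): the state, without advancing time (a new reading comes with each control period).
- robot.get_image(name): name is "scene" or "top" or "wrist"; returns the picture (384x512x3 uint8, blue, green, red); there is no depth.
- robot.calibration(name): a dict with "intrinsics" (3x3 intrinsics, pixels), "rvec" (rotation vector, rad) and "tvec" (3), from world to camera coordinates, as OpenCV has them; the wrist camera has in their place "mount" (4x4, takes a point from camera to tool coordinates, whose origin is the TCP and whose axes are the flange's). Camera axes: x right, y down, z forward; pixel columns grow to the right and rows downward; lengths in m; the calibration is good to about 2 mm. A picture is of the moment at which its call begins: read the wrist's pose just before it. calibration takes no time and is no camera call.
- robot.close_job(): hands the job in, once; it reports no verdict.
The state is a dict: "t": time; "joints": joint angles; "dq": joint speeds; "tau": joint torques, N m; "eef_pos": TCP position; "ee_rot": TCP orientation; "wrist_force": force on the tool from outside, world axes, zero at the start; "torque": the same for the moment, N m; "grip_width": finger opening in m.
Only numpy, scipy, OpenCV 4.12 (cv2) and the standard library are available. Lean on these libraries where they do the work, as an engineer would, in place of code of your own. Each camera call takes 0.05 s, during which the arm holds its last target.

## Working session

There is one attempt and no reset: what is moved stays moved. The work goes in short steps, Python scripts to look and compute and a shell command to move; the robot and the scene stay as the last step left them, time stands still between calls to the robot, and variables do not carry over. Pictures are saved under pics/ and viewed, and the job is handed in when it is done.

```bash
mkdir -p pics; cat > h.py <<'E'
import numpy as np, cv2
from cell import robot
def cam(n):
    c=robot.calibration(n); K=np.array(c["intrinsics"]); R=cv2.Rodrigues(np.array(c["rvec"],float))[0]; t=np.array(c["tvec"],float).ravel()
    return K,R,t
def ray(n,u,v,z):
    K,R,t=cam(n); d=R.T@np.linalg.inv(K)@np.array([u,v,1.]); o=-R.T@t
    return o+d*(z-o[2])/d[2]
def proj(n,p):
    K,R,t=cam(n); q=K@(R@np.array(p)+t); return q[:2]/q[2]
E
python3 - <<'E'
from h import *
for n in ("scene","top"):
    im=robot.get_image(n); cv2.imwrite(f"pics/{n}0.png",im)
    K,R,t=cam(n); print(n,(-R.T@t).round(3),K.round(1).tolist())
o=robot.get_obs(); print(o["t"],o["eef_pos"],np.round(o["ee_rot"],3),o["grip_width"],o["wrist_force"])
E
```

```text
scene [ 1.18  -0.522  0.967] [[493.6, 0.0, 254.9], [0.0, 493.6, 188.3], [0.0, 0.0, 1.0]]
top [0.275 0.011 1.368] [[437.4, 0.0, 247.5], [0.0, 437.4, 201.8], [0.0, 0.0, 1.0]]
0.1 [0.20382137 0.53720942 0.25194802] [[-0.935  0.355 -0.001]
 [ 0.355  0.935 -0.001]
 [ 0.    -0.001 -1.   ]] 0.08804483407448381 [0.87038109 0.58955873 0.1281524 ]
```

View pics/scene0.png

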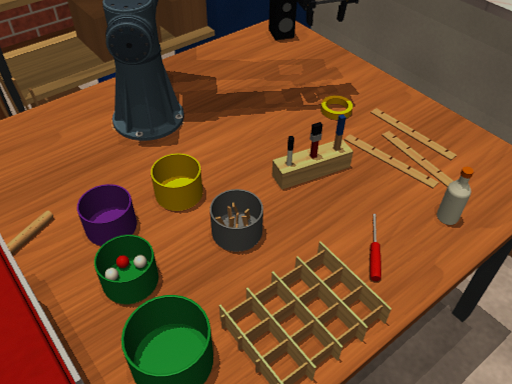

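View pics/top0.png

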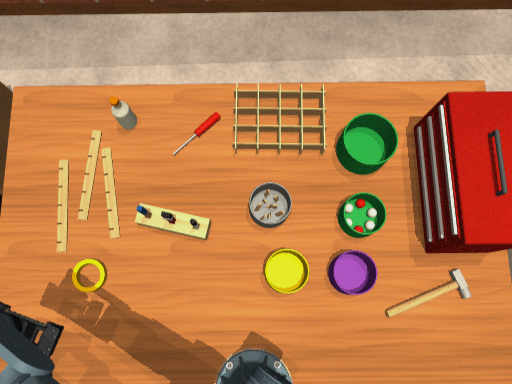

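The scene picture shows the stand with its blue-topped stick at (340,130), the red/black brush at (316,140) and the marker at (290,150). The tub-like things in the top view:
- small green with beads, (361,215)
- larger green, empty, (368,143)
- grey, (270,204)
- yellow, (286,270)
- purple, (352,272)

The small green tub with beads is the one meant, since it is the smaller of the green pair. I'll confirm it in enlarged crops.

```bash
python3 - <<'E'
from h import *
a=cv2.imread("pics/top0.png"); b=cv2.imread("pics/scene0.png")
c1=cv2.resize(a[190:250,120:220],None,fx=4,fy=4,interpolation=2)
c2=cv2.resize(a[185:245,320:400],None,fx=5,fy=5,interpolation=2)[:,:400]
c3=cv2.resize(b[100:200,260:360],None,fx=4,fy=4,interpolation=2)[:300]
c4=cv2.resize(b[220:310,80:180],None,fx=4,fy=4,interpolation=2)[:300]
top=np.hstack([c1,np.vstack([c2])[:240]]) if 0 else np.hstack([c1,cv2.resize(c2,(400,240+60))[:240]])
cv2.imwrite("pics/crops.png",np.vstack([top,np.hstack([c3,c4])]))
def blob(im,m,name):
    n,l,s,c=cv2.connectedComponentsWithStats(m.astype(np.uint8))
    for i in range(1,n):
        if s[i,4]>15: print(name,s[i],c[i].round(1))
for n,im in(("top",a),("scene",b)):
    h=cv2.cvtColor(im,cv2.COLOR_BGR2HSV); H,S,V=[h[...,i].astype(int) for i in range(3)]
    blob(im,(H>40)&(H<80)&(S>120)&(V>40),n+" green")
    blob(im,(H>100)&(H<125)&(S>100)&(V>40),n+" blue")
    blob(im,((H<5)|(H>172))&(S>180)&(V>60),n+" red")
E
```

```text
top green [ 336  113   62   61 2838] [366.6 143.1]
top green [ 338  192   48   46 1267] [361.9 214.6]
top blue [137 206  10   8  49] [141.2 209.6]
top red [  420    92    92   161 10095] [476.1 171.1]
top red [195 112  25  24 204] [207.1 123.6]
top red [356 199   9   8  58] [360.2 202.7]
top red [354 226   9   6  31] [358.6 228.7]
scene green [  94  235   60   69 2434] [126.8 269.4]
scene green [ 121  295   90   89 5916] [169.3 341.3]
scene blue [217   0   9   8  27] [219.9   2.3]
scene blue [238  15  21  13  71] [248.6  21.2]
scene blue [98 73 18  9 65] [106.9  76.9]
scene blue [339 115   7   4  22] [341.8 116.6]
scene blue [339 123   5  12  35] [341.3 128.8]
scene red [370 242  11  39 390] [375.  261.7]
scene red [   0  246   75  138 5122] [ 24.4 337.7]
scene red [116 256  13  12 119] [122.1 261.2]
```

View pics/crops.png

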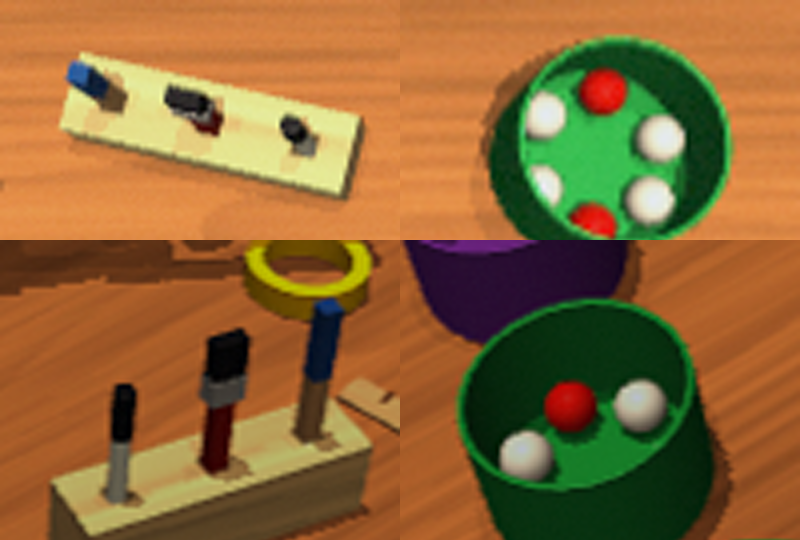

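The crops confirm it: the blue-ended stick is in the end socket, top view (141,210), and the small green tub at (362,215) holds two red and four white beads. Now I'll measure.

```bash
python3 - <<'E'
from h import *
a=cv2.imread("pics/top0.png"); b=cv2.imread("pics/scene0.png")
h=cv2.cvtColor(a,cv2.COLOR_BGR2HSV); H,S,V=[h[...,i].astype(int) for i in range(3)]
# stand top face: pale yellow
m=((H>=20)&(H<=32)&(S>60)&(S<170)&(V>140)).astype(np.uint8); m[:, :125]=0;m[:,225:]=0;m[:195]=0;m[250:]=0
m=cv2.morphologyEx(m,cv2.MORPH_CLOSE,np.ones((7,7)))
c=max(cv2.findContours(m,0,2)[0],key=cv2.contourArea)
w=np.array([ray("top",*p[0],0.06)[:2] for p in c],np.float32)
r=cv2.minAreaRect(w*1000); print("stand",r, cv2.boxPoints(r).round(0).tolist())
# rims
for n,im,box in(("top",a,(325,185,70,62)),("scene",b,(85,225,80,90))):
    g=cv2.cvtColor(im,cv2.COLOR_BGR2HSV); x,y,ww,hh=box
    m=np.zeros(im.shape[:2],np.uint8)
    mm=(g[...,0]>40)&(g[...,0]<80)&(g[...,1]>120)&(g[...,2]>40)
    m[y:y+hh,x:x+ww]=mm[y:y+hh,x:x+ww]*255
    cn=max(cv2.findContours(m,0,2)[0],key=cv2.contourArea)
    p=np.array([ray(n,*q[0],0.088)[:2] for q in cn])
    hull=p
    # robust fit of circle r=64 using far-side contour
    from scipy.optimize import least_squares
    c0=ray(n,*((364.5,214.5) if n=="top" else (124,255)),0.088)[:2]
    K,R,t=cam(n); o=(-R.T@t)[:2]; d=(c0-o)/np.linalg.norm(c0-o)
    sel=p[((p-c0)@d>0.0)]
    s=least_squares(lambda q:np.linalg.norm(sel-q,axis=1)-0.064,c0,loss="soft_l1",f_scale=.002)
    print(n,"tub",c0.round(4),s.x.round(4),np.abs(s.fun).mean().round(4),len(sel))
x,y=s.x
for u,v in((360.2,202.7),(358.6,228.7)): print("red",ray("top",u,v,.021).round(3))
print("red scene",ray("scene",122.1,261.2,.021).round(3))
c1=cv2.resize(a[195:235,125:175],None,fx=8,fy=8,interpolation=0)
c2=cv2.resize(b[105:165,310:360],None,fx=8,fy=8,interpolation=0)
cv2.imwrite("pics/stick.png",np.hstack([np.vstack([c1,np.zeros((160,400,3),np.uint8)]),c2]))
E
```

```text
stand ((493.0373229980469, 239.00148010253906), (220.6087646484375, 62.59562301635742), 76.15782928466797) [[436.0, 139.0], [497.0, 124.0], [550.0, 339.0], [489.0, 354.0]]
top tub [ 0.4982 -0.3379] [ 0.5022 -0.3363] 0.0011 33
scene tub [ 0.5016 -0.3348] [ 0.5082 -0.3392] 0.001 35
red [ 0.548 -0.345  0.021]
red [ 0.465 -0.335  0.021]
red scene [ 0.463 -0.333  0.021]
```

View pics/stick.png

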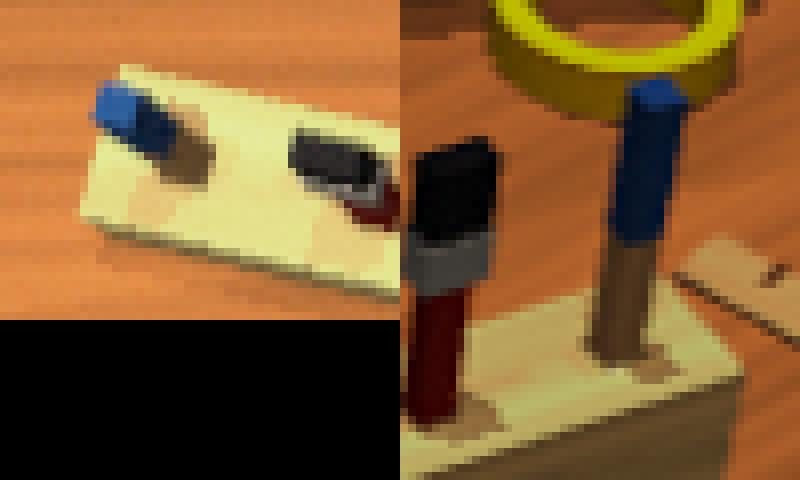

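```bash
python3 - <<'E'
from h import *
print(ray("top",139.4,208.5,.17), ray("scene",341.9,116.6,.17))
# bases at z=.06
print(ray("top",125+195/8,195+165/8,.06), ray("scene",310+210/8,105+350/8,.06))
# triangulate top
Ps=[];us=[(139.4,208.5),(341.9,116.6)]
for n in("top","scene"):
    K,R,t=cam(n);Ps.append(K@np.c_[R,t])
X=cv2.triangulatePoints(Ps[0],Ps[1],np.array(us[0]).reshape(2,1),np.array(us[1]).reshape(2,1));print((X[:3]/X[3]).ravel())
print(robot.calibration("wrist"))
E
```

```text
[0.50930949 0.31106853 0.17      ] [0.51433676 0.31175087 0.17      ]
[0.50839305 0.30751863 0.06      ] [0.51570891 0.30960344 0.06      ]
[0.51120597 0.31341951 0.16689121]
{'intrinsics': array([[338.94906957,   0.        , 255.50474854],
       [  0.        , 338.94906957, 188.67708642],
       [  0.        ,   0.        ,   1.        ]]), 'mount': array([[-3.76539258e-04, -9.51319668e-01, -3.08205689e-01,
         8.06452837e-02],
       [ 9.99999905e-01, -4.25960081e-04,  9.30709011e-05,
         1.69224373e-04],
       [-2.19823499e-04, -3.08205625e-01,  9.51319738e-01,
        -1.31345380e-01],
       [ 0.00000000e+00,  0.00000000e+00,  0.00000000e+00,
         1.00000000e+00]])}
```

```bash
python3 -m pendant '[[0,0,0,-30,-8.5,0,0],[0,0,0,-30,-8.5,0,0],[0,0,0,-30,-8.5,0,0],[0,0,0,-30,-8.5,0,0],[0,0,0,-30,-8.5,0,0],[0,0,0,-30,-8.5,0,0],[0,0,0,-30,-8.5,0,0],[0,0,0,-30,-8.5,0,0],[0,0,0,-30,-8.5,0,0],[0,0,0,-30,-8.5,0,0],[0,0,0,-30,-8.5,0,0],[0,0,0,-37,-8.5,0,0]]'
python3 -m pendant '[[0,0,8,0,0,0,0],[0,0,8,0,0,0,0],[0,0,8,0,0,0,0],[0,0,8,0,0,0,0],[0,0,8,0,0,0,0],[0,0,8,0,0,0,0],[0,0,8,0,0,0,0],[0,0,8,0,0,0,0],[0,0,8,0,0,0,0],[0,0,8,0,0,0,0],[0,0,3,0,0,0,0],[0,0,0,0,0,0,0]]'
cat > chk.py <<'E'
from h import *
import sys
o=robot.get_obs(); p=np.array(o["eef_pos"]); R=np.array(o["ee_rot"]).reshape(3,3)
print(o["t"],p.round(4),R.round(3).tolist(),np.array(o["joints"]).round(1))
im=robot.get_image("wrist"); cv2.imwrite(f"pics/{sys.argv[1]}.png",im)
E
cat >> h.py <<'E'
def wproj(P,p,R):
    c=robot.calibration("wrist");M=np.array(c["mount"]);K=np.array(c["intrinsics"])
    q=np.linalg.inv(M)@np.r_[R.T@(np.array(P)-p),1]; q=K@q[:3]; return q[:2]/q[2]
def wray(u,v,z,p,R):
    c=robot.calibration("wrist");M=np.array(c["mount"]);K=np.array(c["intrinsics"])
    d=R@M[:3,:3]@np.linalg.inv(K)@np.array([u,v,1.]); o=p+R@M[:3,3]
    return o+d*(z-o[2])/d[2]
E
python3 chk.py w1
```

```text
t: 1.3
eef_pos: [0.5112, 0.3113, 0.2522]
ee_rot: [[-0.935, 0.354, -0.001], [0.354, 0.935, -0.0], [0.001, -0.001, -1.0]]
wrist_force: [0.1, -0.2, 0.4]
grip_width: 0.0878
t: 2.5
eef_pos: [0.5107, 0.3119, 0.2522]
ee_rot: [[0.239, 0.971, -0.001], [0.971, -0.239, -0.0], [-0.001, -0.001, -1.0]]
wrist_force: [-0.7, 0.7, -0.2]
grip_width: 0.0878
2.5 [0.5107 0.3119 0.2522] [[0.239, 0.971, -0.001], [0.971, -0.239, -0.0], [-0.001, -0.001, -1.0]] [20.1 13.4 88.6  0.  78.1 33.9]
```

View pics/w1.png

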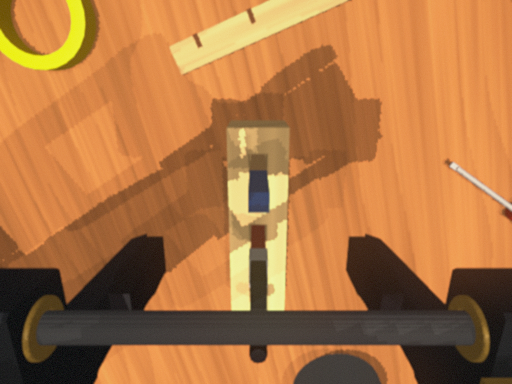

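```bash
python3 - <<'E'
from h import *
o=robot.get_obs(); p=np.array(o["eef_pos"]); R=np.array(o["ee_rot"]).reshape(3,3)
for z in(.17,.112,.06): print(z,wproj([.511,.3115,z],p,R))
im=cv2.imread("pics/w1.png"); cv2.imwrite("pics/w1c.png",cv2.resize(im[120:300,200:320],None,fx=4,fy=3,interpolation=0))
for v in (206,212,190,): print(wray(259,v,.17,p,R))
E
```

```text
0.17 [256.91049235 204.92816268]
0.112 [256.69154965 180.34543886]
0.06 [256.55699076 165.23726686]
[0.51218531 0.3104173  0.17      ]
[0.51116763 0.30619255 0.17      ]
[0.5148419 0.3214458 0.17     ]
```

View pics/w1c.png

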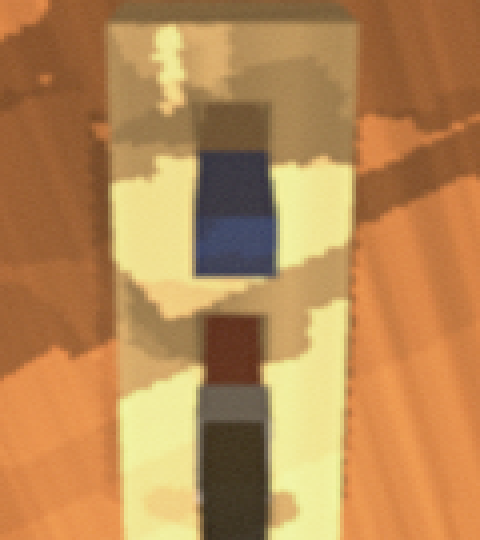

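The wrist crop shows the blue top face centred near pixel (259,202), about 2 mm off my first estimate, so I'll correct by that and go down.

```bash
python3 -m pendant '[[0,0,0,2,1.6,15,0],[0,0,0,0,0,20,0],[0,0,0,0,0,20,0],[0,0,0,0,0,20,0],[0,0,0,0,0,20,0],[0,0,0,0,0,12,0],[0,0,0,0,0,10,0],[0,0,0,0,0,0,0]]'
python3 -m pendant '[[0,0,0,0,0,0,0.85],[0,0,0,0,0,0,0.9],[0,0,0,0,0,0,1],[0,0,0,0,0,0,1],[0,0,0,0,0,0,1],[0,0,0,0,0,0,1],[0,0,0,0,0,0,1],[0,0,0,0,0,0,1],[0,0,0,0,0,0,1],[0,0,0,0,0,0,1]]' 35
python3 chk.py w2
```

```text
t: 3.35
eef_pos: [0.5121, 0.3132, 0.134]
ee_rot: [[0.238, 0.971, -0.003], [0.971, -0.238, -0.001], [-0.002, -0.002, -1.0]]
wrist_force: [0.6, -0.7, -0.3]
grip_width: 0.0877
t: 4.35
eef_pos: [0.513, 0.3135, 0.1357]
ee_rot: [[0.238, 0.971, -0.0], [0.971, -0.238, -0.0], [-0.0, -0.0, -1.0]]
wrist_force: [-0.2, 0.2, -0.4]
grip_width: 0.0135
4.35 [0.513  0.3135 0.1357] [[0.238, 0.971, -0.0], [0.971, -0.238, -0.0], [-0.0, -0.0, -1.0]] [20.1 20.8 93.5 -0.  65.7 33.9]
```

View pics/w2.png

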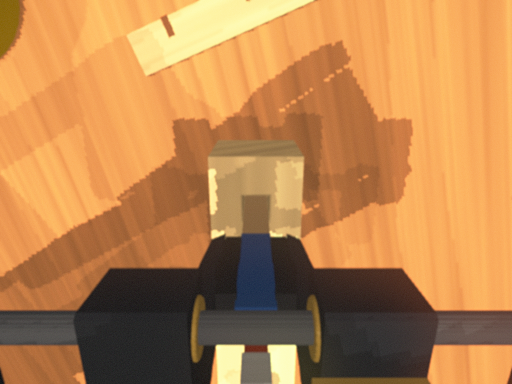

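The stick is gripped at 13.5 mm opening. Next I'll lift it straight up.

```bash
python3 -m pendant '[[0,0,0,0,0,-5,1],[0,0,0,0,0,-10,1],[0,0,0,0,0,-15,1],[0,0,0,0,0,-20,1],[0,0,0,0,0,-20,1],[0,0,0,0,0,-25,1],[0,0,0,0,0,-25,1],[0,0,0,0,0,-15,1],[0,0,0,0,0,0,1]]'
python3 - <<'E'
from h import *
im=robot.get_image("scene"); cv2.imwrite("pics/s3.png",im)
o=robot.get_obs(); p=np.array(o["eef_pos"]); R=np.array(o["ee_rot"]).reshape(3,3); print(p,R.round(3).tolist())
d=np.array([.504,-.337,p[2]])-p; print("tool shift mm",(R.T@d*1000).round(1))
E
```

```text
t: 5.3
eef_pos: [0.5144, 0.3141, 0.2745]
ee_rot: [[0.238, 0.971, 0.006], [0.971, -0.238, 0.002], [0.003, 0.005, -1.0]]
wrist_force: [0.7, 0.1, 0.2]
grip_width: 0.014
[0.51352293 0.31375423 0.27220941] [[0.238, 0.971, 0.003], [0.971, -0.238, 0.001], [0.002, 0.002, -1.0]]
tool shift mm [-634.3  145.8   -0.7]
```

View pics/s3.png

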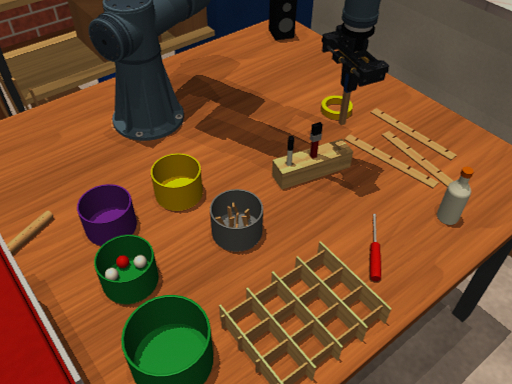

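The stick is out and the brush and marker are still in the stand. Moving over to the green tub.

```bash
python3 -m pendant '[[0,0,0,-15,3.5,0,1],[0,0,0,-25,5.8,0,1],[0,0,0,-30,6.9,0,1],[0,0,0,-30,6.9,0,1],[0,0,0,-30,6.9,0,1],[0,0,0,-30,6.9,0,1],[0,0,0,-30,6.9,0,1],[0,0,0,-30,6.9,0,1],[0,0,0,-30,6.9,0,1],[0,0,0,-30,6.9,0,1],[0,0,0,-30,6.9,0,1],[0,0,0,-30,6.9,0,1]]'
python3 -m pendant '[[0,0,0,-30,6.9,0,1],[0,0,0,-30,6.9,0,1],[0,0,0,-30,6.9,0,1],[0,0,0,-30,6.9,0,1],[0,0,0,-30,6.9,0,1],[0,0,0,-30,6.9,0,1],[0,0,0,-30,6.9,0,1],[0,0,0,-30,6.9,0,1],[0,0,0,-30,6.9,0,1],[0,0,0,-24,5.7,0,1],[0,0,0,0,0,0,1],[0,0,0,0,0,0,1]]'
python3 chk.py w4; python3 - <<'E'
from h import *
ims=[robot.get_image("scene"),robot.get_image("top")]
a=cv2.resize(ims[0][150:310,60:193],None,fx=3,fy=3,interpolation=2);b=cv2.resize(ims[1][150:270,310:410],None,fx=4,fy=4,interpolation=2)
cv2.imwrite("pics/s4.png",np.hstack([a,b]))
E
```

```text
t: 6.55
eef_pos: [0.5065, -0.0371, 0.269]
ee_rot: [[0.239, 0.971, -0.003], [0.971, -0.239, 0.001], [-0.0, -0.003, -1.0]]
wrist_force: [-0.2, -0.6, -0.7]
grip_width: 0.0136
t: 7.75
eef_pos: [0.5025, -0.3369, 0.269]
ee_rot: [[0.24, 0.971, -0.002], [0.971, -0.24, 0.003], [0.002, -0.003, -1.0]]
wrist_force: [0.5, 0.5, -0.4]
grip_width: 0.0137
7.75 [ 0.5025 -0.3369  0.269 ] [[0.24, 0.971, -0.002], [0.971, -0.24, 0.003], [0.002, -0.003, -1.0]] [-45.1  13.5  86.4   0.   80.3 -31.2]
```

View pics/s4.png

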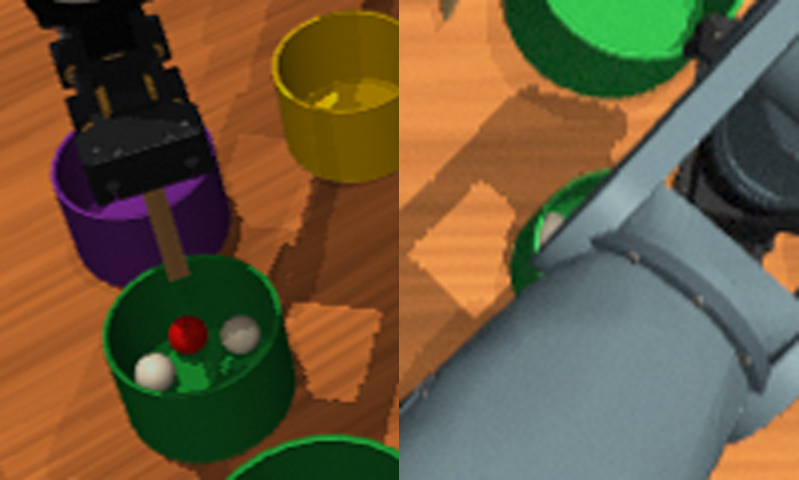

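View pics/w4.png

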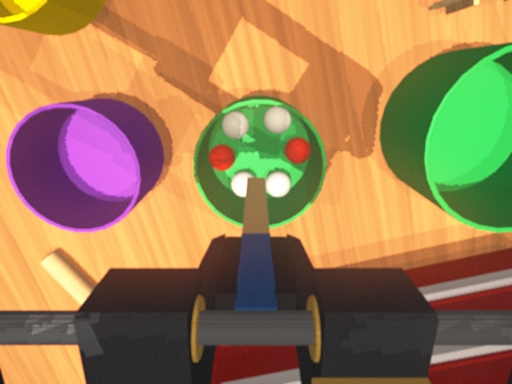

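The wrist view shows the green rim spanning u 194–326 and v 97–228, and the red beads at (221,157) and (297,150). I'll check the tub centre and bead positions against it.

```bash
cat > wm.py <<'E'
from h import *
import sys
def meas(im,p,R,C):
    g=cv2.cvtColor(im,cv2.COLOR_BGR2HSV); H,S,V=[g[...,i].astype(int) for i in range(3)]
    n,l,s,c=cv2.connectedComponentsWithStats((((H<6)|(H>172))&(S>150)&(V>60)).astype(np.uint8))
    out=[]
    for i in range(1,n):
        if s[i,4]>40:
            P=wray(*c[i],.021,p,R)
            if np.hypot(*(P[:2]-C))<.07: out.append((P[:2]-C).round(4)); print("red",c[i].round(0),s[i,4],P.round(4),(P[:2]-C).round(4))
    return out
E
python3 - <<'E'
from wm import *
from scipy.optimize import least_squares
o=robot.get_obs(); p=np.array(o["eef_pos"]); R=np.array(o["ee_rot"]).reshape(3,3)
im=cv2.imread("pics/w4.png"); g=cv2.cvtColor(im,cv2.COLOR_BGR2HSV)
m=((g[...,0]>45)&(g[...,0]<75)&(g[...,1]>120)).astype(np.uint8); m[:,:185]=0;m[:,340:]=0;m[240:]=0
m=cv2.morphologyEx(m,cv2.MORPH_CLOSE,np.ones((5,5)))
c=max(cv2.findContours(m,0,2)[0],key=cv2.contourArea)
q=np.array([ray_ for ray_ in [wray(*k[0],.088,p,R)[:2] for k in c]])
s=least_squares(lambda x:np.linalg.norm(q-x[:2],axis=1)-x[2],[.504,-.337,.064],loss="soft_l1",f_scale=.001)
s2=least_squares(lambda x:np.linalg.norm(q-x[:2],axis=1)-.064,[.504,-.337],loss="soft_l1",f_scale=.001)
print(s.x,s2.x,cv2.boundingRect(c))
meas(im,p,R,np.array([.504,-.337]))
print("tip pred px",wproj(p-np.array([0,0,.126]),p,R))
E
```

```text
[ 0.50714696 -0.33421943  0.06126971] [ 0.50707081 -0.33452621] (194, 99, 132, 129)
red [298. 150.] 425 [ 0.55   -0.3434  0.021 ] [ 0.046  -0.0064]
red [221. 157.] 425 [ 0.4632 -0.3311  0.021 ] [-0.0408  0.0059]
tip pred px [256.3460929  185.25675584]
```

```bash
python3 -m pendant '[[0,0,0,1.8,3.2,5,1],[0,0,0,0,0,15,1],[0,0,0,0,0,20,1],[0,0,0,0,0,20,1],[0,0,0,0,0,20,1],[0,0,0,0,0,15,1],[0,0,0,0,0,15,1],[0,0,0,0,0,10,1],[0,0,0,0,0,8,1],[0,0,0,0,0,0,1],[0,0,0,0,0,0,1]]'
python3 chk.py w5; python3 - <<'E'
from h import *
im=robot.get_image("scene")
cv2.imwrite("pics/s5.png",cv2.resize(im[150:310,60:193],None,fx=3,fy=3,interpolation=2))
E
```

```text
t: 9.0
eef_pos: [0.5076, -0.3363, 0.1432]
ee_rot: [[0.238, 0.971, 0.001], [0.971, -0.238, -0.001], [-0.0, 0.001, -1.0]]
wrist_force: [1.0, -0.6, 0.4]
grip_width: 0.0135
9.0 [ 0.5076 -0.3363  0.1432] [[0.238, 0.971, 0.001], [0.971, -0.238, -0.001], [-0.0, 0.001, -1.0]] [-44.7  21.1  92.1   0.   66.7 -30.9]
```

View pics/w5.png

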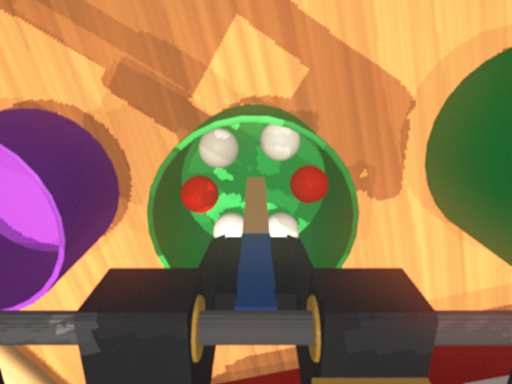

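View pics/s5.png

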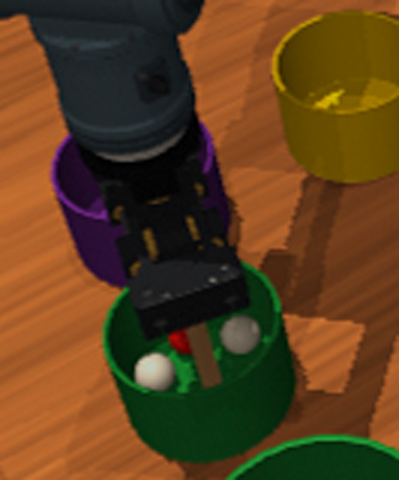

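The foot is in the clear middle of the tub, about 11 mm above the floor. I'll lower it 2 mm, go out 30 mm and start round.

```bash
python3 -m pendant '[[0,0,0,3,0,2,1],[0,0,0,6,0,0,1],[0,0,0,6,0,0,1],[0,0,0,6,0,0,1],[0,0,0,6,0,0,1],[0,0,0,3,0,0,1],[0,0,0,-1,7.8,0,1],[0,0,0,-3,7.2,0,1],[0,0,0,-4.8,6.2,0,1],[0,0,0,-6.2,4.8,0,1],[0,0,0,-7.2,3,0,1],[0,0,0,-7.8,1,0,1]]'
python3 -m pendant '[[0,0,0,-7.8,-1,0,1],[0,0,0,-7.2,-3,0,1],[0,0,0,-6.2,-4.8,0,1],[0,0,0,-4.8,-6.2,0,1],[0,0,0,-3,-7.2,0,1],[0,0,0,-1,-7.8,0,1],[0,0,0,1,-7.8,0,1],[0,0,0,3,-7.2,0,1],[0,0,0,4.8,-6.2,0,1],[0,0,0,6.2,-4.8,0,1],[0,0,0,7.2,-3,0,1],[0,0,0,7.8,-1,0,1]]'
python3 chk.py w6
```

```text
t: 10.3
eef_pos: [0.5332, -0.3408, 0.1391]
ee_rot: [[0.238, 0.971, -0.009], [0.971, -0.238, 0.006], [0.004, -0.011, -1.0]]
wrist_force: [-11.4, 3.5, 4.7]
grip_width: 0.014
t: 11.5
eef_pos: [0.4811, -0.3304, 0.1427]
ee_rot: [[0.239, 0.971, 0.008], [0.971, -0.239, -0.006], [-0.004, 0.009, -1.0]]
wrist_force: [8.5, -1.9, 0.5]
grip_width: 0.0139
11.5 [ 0.4811 -0.3304  0.1427] [[0.239, 0.971, 0.008], [0.971, -0.239, -0.006], [-0.004, 0.009, -1.0]] [-46.2  18.   96.4   0.1  65.1 -32.4]
```

View pics/w6.png

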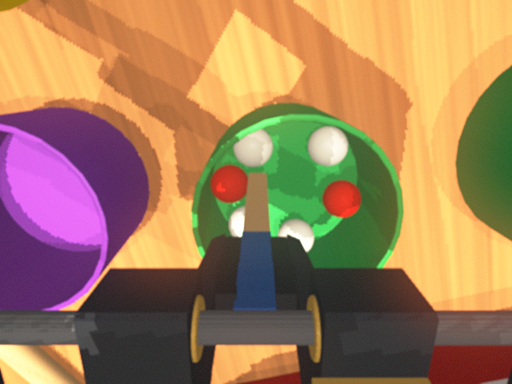

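At roughly 26 mm radius the beads squeezed past against the wall and hardly moved. I'll widen to 35 mm and go on.

```bash
python3 -m pendant '[[0,0,0,8,0.1,0,1],[0,0,0,8,2.2,0,1],[0,0,0,7.3,4.4,0,1],[0,0,0,6.1,6.3,0,1],[0,0,0,3.9,8.1,0,1],[0,0,0,1.7,8.9,0,1],[0,0,0,-1.2,9.1,0,1],[0,0,0,-3.5,8.4,0,1],[0,0,0,-5.6,7.2,0,1],[0,0,0,-7.2,5.6,0,1],[0,0,0,-8.4,3.5,0,1],[0,0,0,-9.1,1.2,0,1]]'
python3 chk.py w7
```

```text
t: 12.75
eef_pos: [0.5379, -0.3407, 0.1385]
ee_rot: [[0.238, 0.971, -0.011], [0.971, -0.238, 0.01], [0.008, -0.013, -1.0]]
wrist_force: [-11.6, 11.3, 5.2]
grip_width: 0.0158
12.75 [ 0.5379 -0.3407  0.1385] [[0.238, 0.971, -0.011], [0.971, -0.238, 0.01], [0.008, -0.013, -1.0]] [-43.   25.2  87.1   0.   68.6 -29.3]
```

View pics/w7.png

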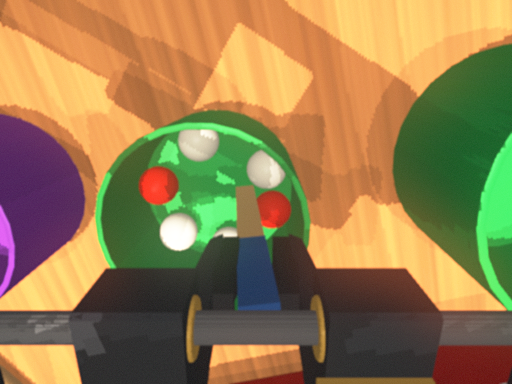

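```bash
cat > m.py <<'E'
from wm import *
o=robot.get_obs(); p=np.array(o["eef_pos"]); R=np.array(o["ee_rot"]).reshape(3,3)
C=np.array([.506,-.336]); im=robot.get_image("wrist"); cv2.imwrite(f"pics/{sys.argv[1]}.png",im)
print(o["t"],"tcp rel",(p[:2]-C).round(4),p[2].round(4),"grip",round(o["grip_width"],4),np.round(o["wrist_force"],1))
print("start reds [.044,-.0074],[-.0428,.0049]")
meas(im,p,R,C)
print("tip if straight px",wproj(p+R[:,2]*.126,p,R).round(0))
E
python3 m.py w8
```

```text
12.8 tcp rel [ 0.0312 -0.0059] 0.1382 grip 0.0162 [-11.7   9.2   4.1]
start reds [.044,-.0074],[-.0428,.0049]
red [158. 184.] 1056 [ 0.463  -0.3191  0.021 ] [-0.043   0.0169]
red [273. 209.] 905 [ 0.5448 -0.3602  0.021 ] [ 0.0388 -0.0242]
tip if straight px [256. 185.]
```

The reds have moved about 17 mm and 12 mm so far, and the stick's foot is being pushed inward a little. I'll grip harder and keep going.

```bash
python3 -m pendant '[[0,0,0,-9.1,-1.2,0,1],[0,0,0,-8.4,-3.5,0,1],[0,0,0,-7.2,-5.6,0,1],[0,0,0,-5.6,-7.2,0,1],[0,0,0,-3.5,-8.4,0,1],[0,0,0,-1.2,-9.1,0,1],[0,0,0,1.2,-9.1,0,1],[0,0,0,3.5,-8.4,0,1],[0,0,0,5.6,-7.2,0,1],[0,0,0,7.2,-5.6,0,1],[0,0,0,8.4,-3.5,0,1],[0,0,0,9.1,-1.2,0,1]]' 60
python3 m.py w9
```

```text
t: 14.05
eef_pos: [0.4786, -0.3314, 0.1437]
ee_rot: [[0.239, 0.971, 0.013], [0.971, -0.239, -0.01], [-0.007, 0.015, -1.0]]
wrist_force: [13.8, -10.1, -0.3]
grip_width: 0.0137
14.05 tcp rel [-0.0274  0.0046] 0.1437 grip 0.0137 [ 13.8 -10.1  -0.3]
start reds [.044,-.0074],[-.0428,.0049]
red [232. 173.] 1009 [ 0.4644 -0.3174  0.021 ] [-0.0416  0.0186]
red [336. 210.] 967 [ 0.5377 -0.3675  0.021 ] [ 0.0317 -0.0315]
tip if straight px [256. 185.]
```

View pics/w9.png

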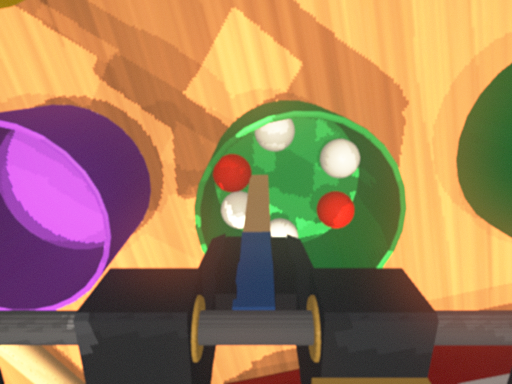

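```bash
python3 -m pendant '[[0,0,0,9.1,1.2,0,1],[0,0,0,8.4,3.5,0,1],[0,0,0,7.2,5.6,0,1],[0,0,0,5.6,7.2,0,1],[0,0,0,3.5,8.4,0,1],[0,0,0,1.2,9.1,0,1],[0,0,0,-1.2,9.1,0,1],[0,0,0,-3.5,8.4,0,1],[0,0,0,-5.6,7.2,0,1],[0,0,0,-7.2,5.6,0,1],[0,0,0,-8.4,3.5,0,1],[0,0,0,-9.1,1.2,0,1]]'
python3 m.py w10
python3 -m pendant '[[0,0,0,-9.1,-1.2,0,1],[0,0,0,-8.4,-3.5,0,1],[0,0,0,-7.2,-5.6,0,1],[0,0,0,-5.6,-7.2,0,1],[0,0,0,-3.5,-8.4,0,1],[0,0,0,-1.2,-9.1,0,1],[0,0,0,1.2,-9.1,0,1],[0,0,0,3.5,-8.4,0,1],[0,0,0,5.6,-7.2,0,1],[0,0,0,7.2,-5.6,0,1],[0,0,0,8.4,-3.5,0,1],[0,0,0,9.1,-1.2,0,1]]'
python3 m.py w11
```

```text
t: 15.3
eef_pos: [0.5349, -0.3412, 0.1373]
ee_rot: [[0.237, 0.971, -0.018], [0.971, -0.237, 0.01], [0.006, -0.02, -1.0]]
wrist_force: [-18.7, 4.6, 5.3]
grip_width: 0.0139
15.3 tcp rel [ 0.0289 -0.0052] 0.1373 grip 0.0139 [-18.7   4.6   5.3]
start reds [.044,-.0074],[-.0428,.0049]
red [168. 169.] 1087 [ 0.4711 -0.309   0.021 ] [-0.0349  0.027 ]
red [275. 220.] 671 [ 0.5411 -0.3685  0.021 ] [ 0.0351 -0.0325]
tip if straight px [256. 185.]
t: 16.55
eef_pos: [0.4788, -0.3313, 0.1445]
ee_rot: [[0.239, 0.971, 0.015], [0.971, -0.239, -0.011], [-0.007, 0.017, -1.0]]
wrist_force: [11.5, -10.8, -0.1]
grip_width: 0.0138
16.55 tcp rel [-0.0272  0.0047] 0.1445 grip 0.0138 [ 11.5 -10.8  -0.1]
start reds [.044,-.0074],[-.0428,.0049]
red [238. 160.] 929 [ 0.4721 -0.3091  0.021 ] [-0.0339  0.0269]
red [325. 221.] 924 [ 0.5282 -0.3759  0.021 ] [ 0.0222 -0.0399]
tip if straight px [256. 185.]
```

View pics/w11.png

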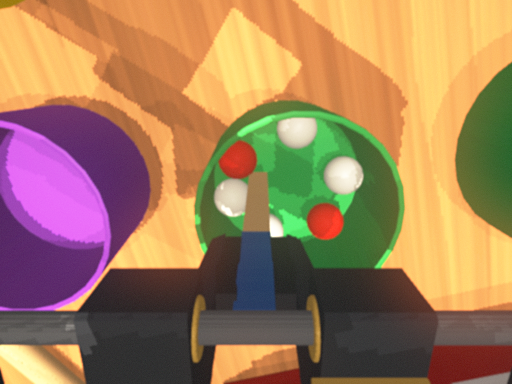

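View pics/w10.png

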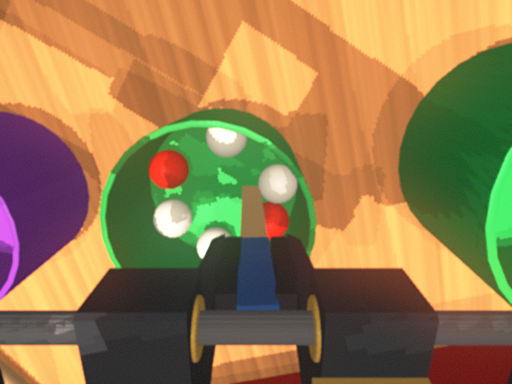

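```bash
python3 -m pendant '[[0,0,0,9.1,1.2,0,1],[0,0,0,8.4,3.5,0,1],[0,0,0,7.2,5.6,0,1],[0,0,0,5.6,7.2,0,1],[0,0,0,3.5,8.4,0,1],[0,0,0,1.2,9.1,0,1],[0,0,0,-1.2,9.1,0,1],[0,0,0,-3.5,8.4,0,1],[0,0,0,-5.6,7.2,0,1],[0,0,0,-7.2,5.6,0,1],[0,0,0,-8.4,3.5,0,1],[0,0,0,-9.1,1.2,0,1]]'
python3 -m pendant '[[0,0,0,-9.1,-1.2,0,1],[0,0,0,-8.4,-3.5,0,1],[0,0,0,-7.2,-5.6,0,1],[0,0,0,-5.6,-7.2,0,1],[0,0,0,-3.5,-8.4,0,1],[0,0,0,-1.2,-9.1,0,1],[0,0,0,1.2,-9.1,0,1],[0,0,0,3.5,-8.4,0,1],[0,0,0,5.6,-7.2,0,1],[0,0,0,7.2,-5.6,0,1],[0,0,0,8.4,-3.5,0,1],[0,0,0,9.1,-1.2,0,1]]'
python3 -m pendant '[[0,0,0,9.1,1.2,0,1],[0,0,0,8.4,3.5,0,1],[0,0,0,7.2,5.6,0,1],[0,0,0,5.6,7.2,0,1],[0,0,0,3.5,8.4,0,1],[0,0,0,1.2,9.1,0,1],[0,0,0,-1.2,9.1,0,1],[0,0,0,-3.5,8.4,0,1],[0,0,0,-5.6,7.2,0,1],[0,0,0,-7.2,5.6,0,1],[0,0,0,-8.4,3.5,0,1],[0,0,0,-9.1,1.2,0,1]]'
python3 m.py w12
```

```text
t: 17.8
eef_pos: [0.5355, -0.3412, 0.1386]
ee_rot: [[0.237, 0.971, -0.016], [0.971, -0.237, 0.009], [0.005, -0.017, -1.0]]
wrist_force: [-18.8, 8.3, 8.9]
grip_width: 0.0141
t: 19.0
eef_pos: [0.479, -0.3312, 0.1447]
ee_rot: [[0.24, 0.971, 0.016], [0.971, -0.24, -0.01], [-0.006, 0.018, -1.0]]
wrist_force: [14.4, -3.5, -0.9]
grip_width: 0.0138
t: 20.2
eef_pos: [0.537, -0.3401, 0.1387]
ee_rot: [[0.238, 0.971, -0.012], [0.971, -0.238, 0.011], [0.008, -0.015, -1.0]]
wrist_force: [-12.8, 10.3, 7.0]
grip_width: 0.0139
20.2 tcp rel [ 0.031  -0.0041] 0.1387 grip 0.0139 [-12.8  10.3   7. ]
start reds [.044,-.0074],[-.0428,.0049]
red [186. 148.] 1004 [ 0.4922 -0.2959  0.021 ] [-0.0138  0.0401]
red [235. 233.] 85 [ 0.5098 -0.3711  0.021 ] [ 0.0038 -0.0351]
tip if straight px [256. 185.]
```

View pics/w12.png

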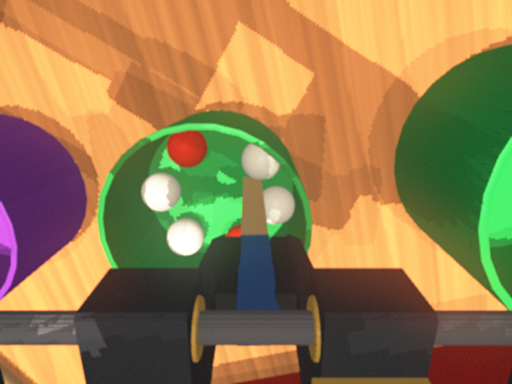

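Both reds have moved about 45 mm over more than three turns. I'll bring the stick to the middle and check it before letting go.

```bash
python3 -m pendant '[[0,0,0,0,-6,0,1],[0,0,0,0,-8,0,1],[0,0,0,0,-8,0,1],[0,0,0,0,-8,0,1],[0,0,0,0,-5,0,1],[0,0,0,0,0,0,1],[0,0,0,0,0,0,1],[0,0,0,0,0,0,1]]' 
python3 m.py w13;  python3 - <<'E'
from h import *
im=robot.get_image("scene")
cv2.imwrite("pics/s13.png",cv2.resize(im[150:310,60:193],None,fx=3,fy=3,interpolation=2))
E
```

```text
t: 21.05
eef_pos: [0.5076, -0.3362, 0.141]
ee_rot: [[0.238, 0.971, 0.001], [0.971, -0.238, -0.0], [-0.0, 0.001, -1.0]]
wrist_force: [-0.1, -0.2, -0.9]
grip_width: 0.0136
21.05 tcp rel [ 0.0016 -0.0002] 0.141 grip 0.0136 [-0.1 -0.2 -0.9]
start reds [.044,-.0074],[-.0428,.0049]
red [223. 143.] 921 [ 0.4923 -0.2965  0.021 ] [-0.0137  0.0395]
red [279. 229.] 352 [ 0.5174 -0.3752  0.021 ] [ 0.0114 -0.0392]
tip if straight px [256. 185.]
```

View pics/w13.png

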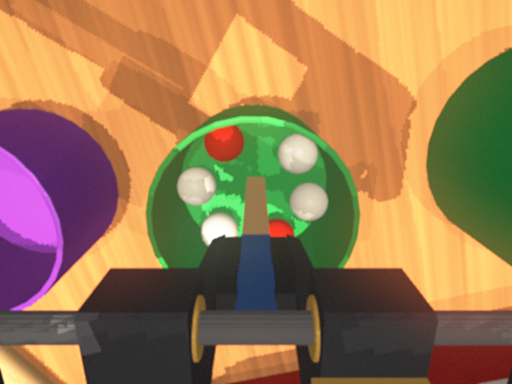

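View pics/s13.png

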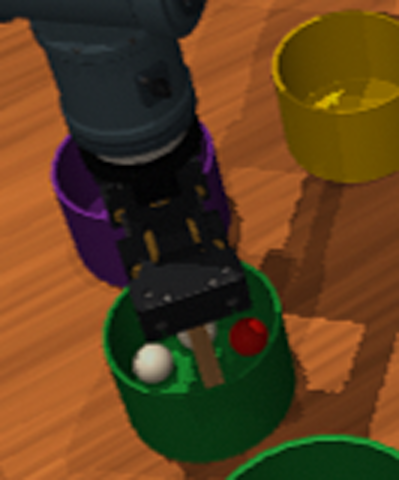

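```bash
python3 -m pendant '[[0,0,0,0,0,3,1],[0,0,0,0,0,3,1],[0,0,0,0,0,2,1],[0,0,0,0,0,1,1],[0,0,0,0,0,0,1],[0,0,0,0,0,0,1]]'
python3 -m pendant '[[0,0,0,0,0,0,0.7],[0,0,0,0,0,0,0.4],[0,0,0,0,0,0,0],[0,0,0,0,0,0,0],[0,0,0,0,0,0,0],[0,0,0,0,0,0,0],[0,0,0,0,0,0,0],[0,0,0,0,0,0,0]]'
python3 m.py w14
```

```text
t: 21.75
eef_pos: [0.5073, -0.336, 0.1317]
ee_rot: [[0.238, 0.971, -0.0], [0.971, -0.238, 0.0], [0.0, -0.0, -1.0]]
wrist_force: [0.0, 0.8, -0.5]
grip_width: 0.0134
t: 22.55
eef_pos: [0.5073, -0.336, 0.1317]
ee_rot: [[0.238, 0.971, -0.0], [0.971, -0.238, 0.0], [0.0, -0.0, -1.0]]
wrist_force: [0.8, 0.7, -0.1]
grip_width: 0.0755
22.55 tcp rel [ 0.0013 -0.    ] 0.1317 grip 0.0755 [ 0.8  0.7 -0.1]
start reds [.044,-.0074],[-.0428,.0049]
red [223. 146.] 997 [ 0.4925 -0.2967  0.021 ] [-0.0135  0.0393]
red [282. 242.] 726 [ 0.5169 -0.3821  0.021 ] [ 0.0109 -0.0461]
tip if straight px [256. 185.]
```

View pics/w14.png

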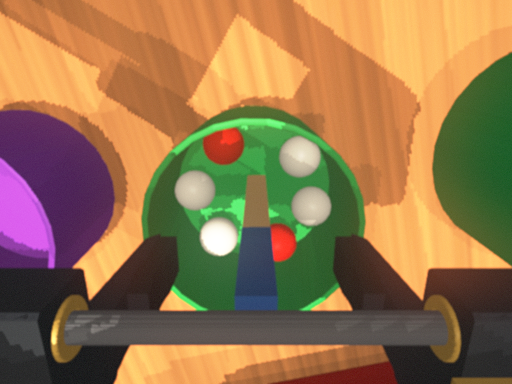

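The stick stands free and upright in the middle with the fingers clear of it. I'll back straight up.

```bash
python3 -m pendant '[[0,0,0,0,0,0,0],[0,0,0,0,0,0,0],[0,0,0,0,0,-10,0],[0,0,0,0,0,-20,0],[0,0,0,0,0,-25,0],[0,0,0,0,0,-25,0],[0,0,0,0,0,-25,0],[0,0,0,0,0,-25,0],[0,0,0,0,0,-25,0],[0,0,0,0,0,0,0],[0,0,0,0,0,0,0],[0,0,0,0,0,0,0]]'
python3 m.py w15;  python3 - <<'E'
from h import *
cv2.imwrite("pics/s15.png",robot.get_image("scene"))
E
```

```text
t: 23.8
eef_pos: [0.5068, -0.3355, 0.2853]
ee_rot: [[0.238, 0.971, -0.002], [0.971, -0.238, 0.002], [0.001, -0.002, -1.0]]
wrist_force: [0.4, 0.6, 0.7]
grip_width: 0.088
23.8 tcp rel [0.0008 0.0005] 0.2853 grip 0.088 [0.4 0.6 0.7]
start reds [.044,-.0074],[-.0428,.0049]
red [236. 120.] 413 [ 0.4927 -0.2958  0.021 ] [-0.0133  0.0402]
red [273. 185.] 291 [ 0.5165 -0.3821  0.021 ] [ 0.0105 -0.0461]
tip if straight px [256. 185.]
```

View pics/w15.png

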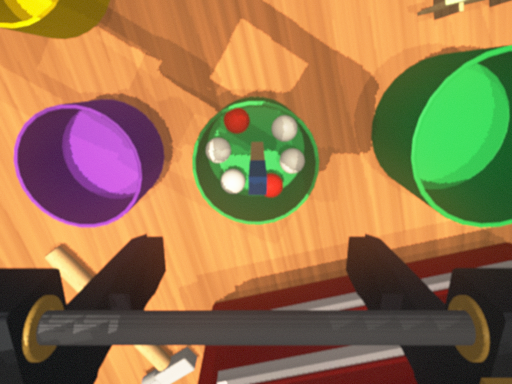

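View pics/s15.png

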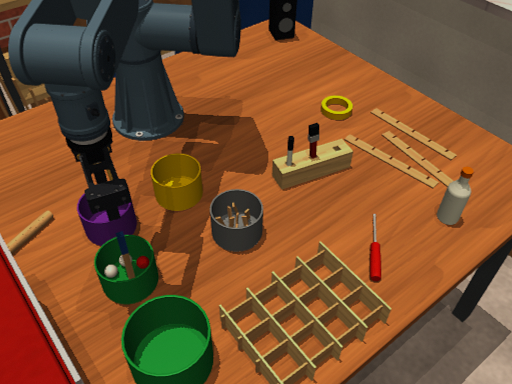

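The stick stands upright in the tub, the gripper is well clear above it, the reds are 46 and 51 mm from their starts, and the brush is still in the stand. Handing in.

```bash
python3 -c "
from cell import robot
print(robot.close_job())"
```

```text
the job is handed in; nothing more can be done
None
```

I took the blue-ended stick out of the stand and stirred about four turns in the small green tub. I then lowered the foot to the floor in the middle, let go and backed straight up. The job was handed in at about 24 s of the 64 s allowed.

**Last checks:**
- **Stick:** it stands upright and free in the tub.
- **Red beads:** both are in the tub, about 46 mm and 51 mm from where they started.
- **Brush:** it is still in the stand, by eye in the scene picture.
- **Gripper:** the fingertips are about 100 mm above the stick's top, and the wrist force reads under 1 N.

**What did not agree:**
- **First turn:** the stick gave way inward to about 26 mm from the middle, and the beads mostly slipped past. I widened the path to 35 mm and raised the grip to 60 N. The measured radius was then about 28–31 mm, half-way to the wall.
- **Side forces:** they reached about 20 N at the wrist, well under the 120 N limit.
- **Tub centre:** the estimates from the different camera views differed by up to about 5 mm, so I used a middle value.

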